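Shorten the telescoping sight tube by one hole

ROBOT

A 6-joint arm with a two-finger parallel gripper is mounted at the origin on the work surface. World frame = base frame: x ahead of the robot, y to its left, z up, the work surface at z = 0. Lengths are in mm, angles in degrees, forces in N, time in s.
With the tool pointing down it reaches from about 300 to 850 mm from the base axis. Payload 4.2 kg.
Tool frame: the origin (TCP) lies at the very end of the fingers, on their centre line; the grasp point (between the pads) lies 19 mm behind it; z points along the fingers, y is the direction in which the jaws open and shut (so a half turn about z gives the same grasp; the last joint's range is limited). The gripper opens to 91 mm and grips with 3 to 60 N. Pads are 32 mm wide; open, the fingers measure 118 mm over their backs; the gripper's body (76 mm by 178 mm) begins 60 mm behind the grasp point.
Start: joints at [69.213, 18.312, 89.639, -0, 72.044, -1.146], TCP at [193.275, 541.561, 213.976] pointing down, gripper open.
Joint ranges: [-177.97, 177.97], [-48.28, 115.42], [12.27, 149.76], [-77.06, 257.06], [2.81, 150.46], [-146.56, 146.56]. Speed limits (degrees/s): [147.25, 147.25, 180, 180, 180, 180].

INTERFACE

Orientations are given as [roll, pitch, yaw] about the fixed x, y, z axes, in that order (R = Rz(yaw) Ry(pitch) Rx(roll)).
In Python, from workcell import monitor, eyes, job gives the robot as it stands.
- The arm moves only by the tool move_arm, never from a script. Its argument "increments" is a list that holds one entry, the list of rows, each a list of 7 numbers: the opening, from 0 (shut) to 1 (fully open), then the shift along the tool's x, y, z in cm, then the turn, a rotation vector about the tool's x, y, z in rad. In form: [[[jaw, x, y, z, ax, ay, az], ...]]. A call has 1 to 12 rows; each row shifts and turns the pose as measured when the row begins, along the tool's axes as they then stand; what a row does not reach is not made up. A row lasts 1/8 s, in which the tool goes at most 62.5 mm and 10.7 degrees, less where a joint would pass 70% of its speed; a pose out of reach is approached as far as the arm can. A call is refused whole if a number of a shift passes 6.25 or a number of a turn 0.188, either way. A call with a gripper value outside its range is refused whole. The fingers move at their own pace and stop on an object; "force" is the grip in N (left out, the last holds). Time passes only in rows, so rows that do not move let the fingers close. It gives the time, the measured TCP pose, the force and the opening at its end, in the units of the state.
- monitor.state(): the state, without advancing time (a new reading comes with each control period).
- eyes.grab_frame(name): name is "scene" or "top" or "wrist"; returns a dict with "color" (480x640x3 uint8, red, green, blue), "z_map" (480x640 float32, mm along the optical axis (not along the pixel's ray), 0 where there is no reading), "camera_matrix" (3x3 intrinsics, pixels), "rvec" (rotation vector, rad) and "tvec" (3), from world to camera coordinates, as OpenCV has them. Camera axes: x right, y down, z forward; pixel columns grow to the right and rows downward; lengths in mm; the calibration is good to about 2 mm. A picture is of the moment at which its call begins.
- job.job_done(): hands the job in, once; it reports no verdict.
The state is a dict: "time_s": time; "qpos": joint angles; "qvel": joint speeds; "effort": joint torques, N m; "ee_pos": TCP position; "ee_rot": TCP orientation; "force": force on the tool from outside, world axes, zero at the start; "torque": the same for the moment, N m; "gripper_width": finger opening in mm.
Only numpy, scipy, OpenCV 4.12 (cv2) and the standard library are available. Lean on these libraries where they do the work, as an engineer would, in place of code of your own. Each camera call takes 0.05 s, during which the arm holds its last target. There are 200 camera calls.

TASK

Shorten the square telescoping sight tube by one hole: hold its red sprung button down, start the inner tube sliding in, let the button up and push gently on until the pin clicks up in the next hole. Then swing the brass keeper arm all the way across behind the tube's head. Never put more than 20 N on the head, button or thumb wall; leave everything else where it stands, and let go.

Things in the scene. Friction and masses are not known exactly. Their poses are not given: they have to be found in the camera images.
- rest: Dark wooden board 430 x 170 x 15 mm with a fixed aluminium square outer tube, 40 mm wide, top 80 mm above the table; an 80 mm brass saddle with a hole on it rises to 82 mm. Origin on the table under the tube axis; x = the way the inner tube slides in (shortening), z up. Board x -225 to 205, y -85 to 85 mm; outer tube x 20 to 190 mm
- tube_slide (a joint): How far the inner tube is slid in along the rest's x, m: 0 = first hole (start), at most 0.090. About 4 N friction, 5 N with the pin rubbing; stays where left. The pin has 1 mm play in a hole. The next hole is between 0.045 and 0.078: the saddle that carries it is clamped elsewhere each time, so find it by feel or sight. There it locks solidly when the pin is up
- pin_top (a point): Top of the orange pin (7 x 7 mm) that rises and sinks with the button, as one piece with it: 82.5 mm above the table when up in a hole, standing 2.5 mm proud of the outer tube. It must sink 5.5 mm to leave a hole; until then the tube is locked. Between holes the tube's roof keeps pin and button down about 5.5 mm by itself; at a hole they snap fully up
- grip_head: Black head at the end of the inner tube, moves with it: 50 mm along x, 40 mm wide, its flat top 84 mm above the table. It carries the red button and the grey thumb wall. Its origin is not in it: it lies on the table level, 100 mm further along its +x than the middle of the head; axes as those of the rest
- button_top (a point): Centre of the red button's flat top (32 mm along x by 28 mm wide); moves with button and tube. 94 mm above the table when up, 86 mm when fully down (8 mm travel); the spring pushes back 3.4 N when up, 6.6 N when down, where it is solid. Its +x end is 2 mm short of the thumb wall
- thumb_wall (a point): Top edge, mid-width, of the pushing face (looking to the rest's -x) of the grey thumb wall, which stands across the head just beyond the button: 12 mm thick, 40 mm wide, top 116 mm above the table, 22 mm above the raised button. Pushing this face towards +x slides the tube in, with the button pressed or let up
- keeper (a joint): Angle of the brass keeper arm, rad: 0 = pointing along the rest's -x, away from the tube; 1.571 = its stop, fully across behind the head (pointing along the rest's +y). It turns clockwise from above as it grows, needs about 1 N at the peg, and stays where it is left. It cannot be closed while the tube is at the first hole: the head is in its way
- keeper_peg (a point): The keeper's upright round brass peg, 12 mm thick, rising from the arm to 131 mm above the table, its upper 70 mm free all round; this point is on its axis 15 mm below the top, 90 mm from the pivot
- keeper_pivot (a point): Vertical hinge axis of the keeper, 49 mm above the table; the arm is 8 mm thick, its top 53 mm above the table, and reaches 105 mm from here
- eyepiece: Bystander, not to be moved: brass eyepiece, 34 mm across, 50 mm tall, standing on the board beside the tube; origin at its underside centre
- eyecup: Bystander, not to be moved: black eyecup ring, 36 mm across, 20 mm tall, on the board; origin at its underside centre
- thumbscrew: Bystander, not to be moved: nickel thumbscrew, 20 mm head, 27 mm tall, standing on its head on the board; origin at its underside centre
- sight_tube: Bystander, not to be moved: silver plain sight tube, 32 mm across, 110 mm tall, standing on the table; origin at its underside centre
- lens_fluid: Bystander, not to be moved: amber bottle, 44 mm across, 110 mm tall; origin at its underside centre
- driver: Bystander, not to be moved: screwdriver, 160 mm long, lying; origin at its underside centre
- parts_dish: Bystander, not to be moved: white dish, 90 mm across, 30 mm tall; origin at its underside centre

How it is judged:
By the outcome, as a careful person would: the job done as asked, in the order asked, and still so for the second after the job is handed in, with the robot touching nothing.
It also fails if it takes over 61 s, if anything falls off the work surface, if the arm or the gripper's body presses on something with over 40 N, if the wrist force passes 120 N, or if a joint passes its speed limit or range.

## Working session

There is one attempt and no reset: what is moved stays moved. The work goes in short steps, Python scripts to look and compute and a tool call to move; the robot and the scene stay as the last step left them, time stands still between calls to the robot, and variables do not carry over. Pictures are saved under pics/ and viewed, about 8 in all and at most 12, crops included, and the job is handed in when it is done.

Besides the shell and the picture viewer there is one more tool, called after "Emit:" as name([rows], argument=value, ...), one row to a line, values as JSON. move_arm: Moves the arm, as the interface text tells. Its arguments: {"type":"object","properties":{"increments":{"type":"array"},"force":{"type":"number"}},"required":["increments"]}

```bash
mkdir -p pics; cat > h.py <<'E'
import numpy as np, cv2
from workcell import monitor, eyes, job
def grab(n,save=None):
    f=eyes.grab_frame(n)
    if save: cv2.imwrite('pics/'+save,f['color'][:,:,::-1])
    return f
def world(f):
    z=f['z_map'];K=f['camera_matrix'];v,u=np.mgrid[:480,:640]
    P=np.stack([(u-K[0,2])/K[0,0]*z,(v-K[1,2])/K[1,1]*z,z],-1)
    R=cv2.Rodrigues(np.array(f['rvec'],float))[0]
    W=(P-np.array(f['tvec']).ravel())@R
    W[z==0]=np.nan
    return W
E
python3 - <<'E'
from h import *
print(monitor.state())
for n in('top','scene'):
    f=grab(n,n+'0.png'); np.savez(n+'0.npz',**f)
    print(n,f['camera_matrix'],f['rvec'],f['tvec'])
E
```

```text
{'time_s': 0.0, 'qpos': array([ 6.92142901e+01,  1.83528855e+01,  8.97060062e+01,  1.07397127e-05,
        7.20436532e+01, -1.14575582e+00]), 'qvel': array([-0.09043068,  0.0191015 ,  0.13716728,  0.0032756 , -0.04788668,
       -0.08328966]), 'effort': array([ 1.30279866e-03, -4.12465096e+01, -2.31972027e+01,  7.29595008e-02,
        4.58155631e-02, -1.57788577e-04]), 'ee_pos': array([193.08246695, 541.08137579, 213.1105159 ]), 'ee_rot': array([-1.79897476e+02, -2.06068200e-03,  1.60360041e+02]), 'force': array([ 0.27404971,  0.61759007, -0.05519917]), 'torque': array([-0.0120243 , -0.03667214,  0.00393829]), 'gripper_width': 91.14670033076986}
top [[515.08668356   0.         319.32891764]
 [  0.         515.08668356 238.51232629]
 [  0.           0.           1.        ]] [ 2.04504794 -2.16672589  0.25284402] [  75.96849267  539.79908324 1148.86647075]
scene [[536.2892009    0.         325.91004943]
 [  0.         536.2892009  253.51247211]
 [  0.           0.           1.        ]] [ 1.94949466  1.64330698 -0.60097264] [-136.65716613 -340.6456444  1690.22640662]
```

View pics/top0.png

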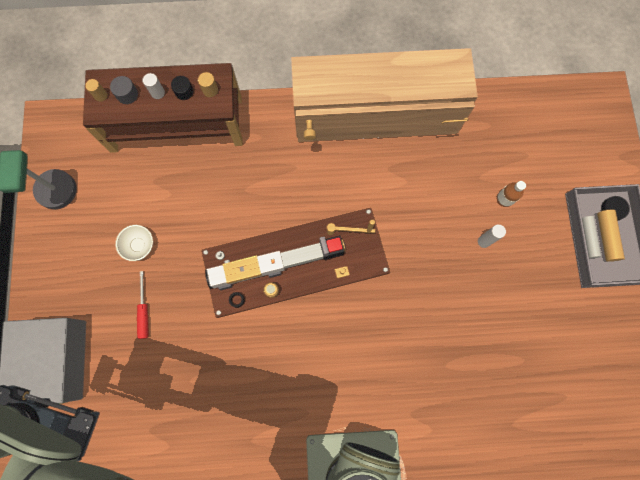

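View pics/scene0.png

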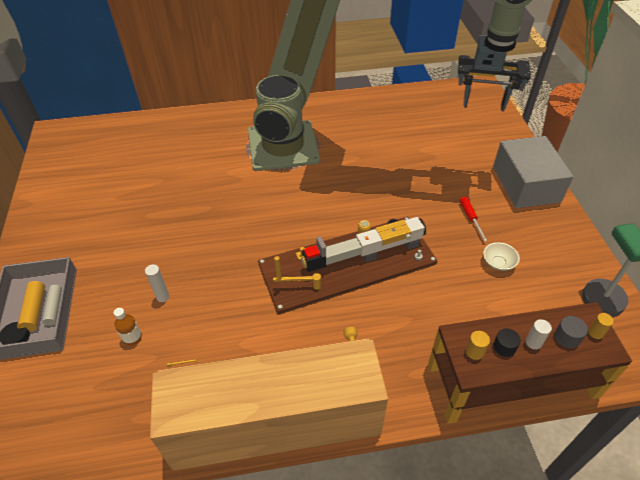

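```bash
python3 - <<'E'
from h import *
f=dict(np.load('top0.npz')); W=world(f); c=f['color'].astype(int)
Z=W[...,2]
cv2.imwrite('pics/crop0.png',cv2.resize(f['color'][200:325,190:400,::-1],None,fx=3.8,fy=3.8,interpolation=cv2.INTER_CUBIC))
v,u=np.mgrid[:480,:640]
roi=(u>195)&(u<395)&(v>200)&(v<325)
red=roi&(c[...,0]>150)&(c[...,1]<60)&(c[...,2]<60)
print('red',red.sum(),np.nanmedian(W[red],0),np.nanmin(W[red],0),np.nanmax(W[red],0))
# board: dark region rectangle via z 10..20
b=roi&(Z>9)&(Z<21); 
r=cv2.minAreaRect(W[b][:,:2].astype(np.float32)); print('board',r, np.median(Z[b]))
t=roi&(Z>70)&(Z<87); P=W[t]
r=cv2.minAreaRect(P[:,:2].astype(np.float32)); print('tube',r)
vx=cv2.fitLine(P[:,:2].astype(np.float32),cv2.DIST_HUBER,0,.01,.01).ravel(); print(vx,np.degrees(np.arctan2(vx[1],vx[0])))
for n,(lo,hi) in dict(peg=(118,140),wall=(100,118)).items():
    m=roi&(Z>lo)&(Z<hi); print(n,m.sum(),np.median(u[m]),np.median(v[m]),np.median(W[m],0) if m.any() else'')
for p in [(331,229),(372,223),(333,245),(344,243),(324,248),(273,262),(220,255),(237,299),(270,290),(342,272)]:
    print(p,W[p[1],p[0]].round(1))
E
```

```text
red 4 [506.75296461  15.77638166  91.24210441] [506.08728148   1.93823806  88.81834468] [509.24828369  24.95034784  92.52236595]
board ((467.8658447265625, 98.68119812011719), (240.73114013671875, 430.53424072265625), 11.183633804321289) 14.905883504155481
tube ((482.906494140625, 110.52455139160156), (89.30807495117188, 396.2588195800781), 9.992789268493652)
[ 1.8675214e-01 -9.8240703e-01  4.8721771e+02  1.7614548e+02] -79.236694
peg 35 371.0 223.0 [554.7629113  -71.28965335 129.45325703]
wall 102 324.0 244.0 [517.75032238  35.48159989 115.12449446]
(331, 229) [566.2  15.6  55.2]
(372, 223) [556.1 -73.3 130.2]
(333, 245) [518.2  15.2  96.9]
(344, 243) [538.9 -15.5  16.9]
(324, 248) [508.6  36.6 115.3]
(273, 262) [489.4 153.8  83.3]
(220, 255) [522.1 282.3  37.4]
(237, 299) [417.9 247.7  14.8]
(270, 290) [428.2 164.5  65. ]
(342, 272) [464.1  -4.3  41. ]
```

View pics/crop0.png

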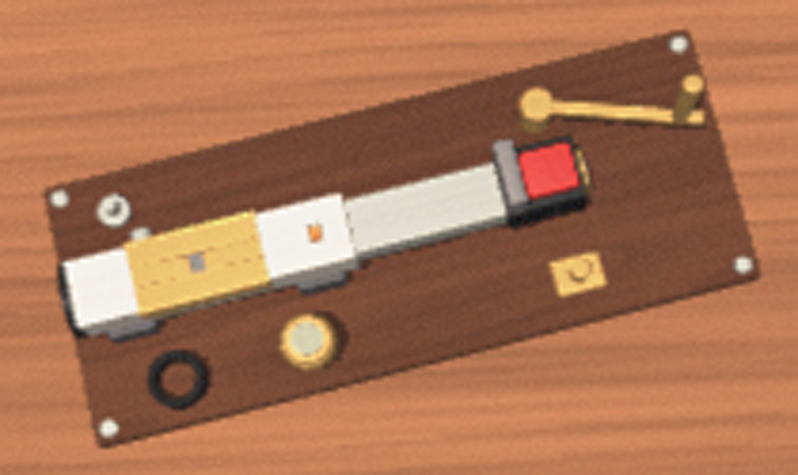

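```bash
cat >> h.py <<'E'
def ray(f,u,v,z):
    R=cv2.Rodrigues(np.array(f['rvec'],float))[0];t=np.array(f['tvec']).ravel()
    K=f['camera_matrix'];d=R.T@np.array([(u-K[0,2])/K[0,0],(v-K[1,2])/K[1,1],1]);C=-R.T@t
    return (C+d*(z-C[2])/d[2])
E
python3 - <<'E'
from h import *
f=dict(np.load('top0.npz'))
q=lambda x,y,z:ray(f,190+(x+.5)/3.8-.5,200+(y+.5)/3.8-.5,z)[:2]
A,B,C,D=[q(*p,17) for p in((60,199),(679,44),(743,265),(109,428))]
ex=(A-B+D-C);ex/=np.linalg.norm(ex);ey=np.array([-ex[1],ex[0]])
ctr=(A+B+C+D)/4; O=ctr+10*ex
print('sizes',np.linalg.norm(A-B),np.linalg.norm(A-D),'yaw',np.degrees(np.arctan2(ex[1],ex[0])),'O',O,ex,ey)
for n,p in dict(pin=(315,232,82.5),hole=(197,262,82),saddleL=(133,274,82),saddleR=(262,245,82),pegtop=(693,84,131),pivot=(536,103,60),button=(549,170,94),b1=(572,143,94),b2=(581,190,94),b3=(530,197,94),b4=(519,150,94),walltop=(510,172,116),tubeend=(348,227,80),tubestart=(67,296,80),wallface_b=(525,205,116),wallface_t=(510,142,116),eyep=(309,340,50)).items():
    w=q(*p); print(n,w.round(1),'rest',((w-O)@ex).round(1),((w-O)@ey).round(1))
W=world(f);P=W[200:325,190:400].reshape(-1,3);m=(P[:,2]>110)&(P[:,2]<118);r=np.c_[(P[m,:2]-O)@ex,(P[m,:2]-O)@ey];print('wall depth',r.min(0),r.max(0),np.median(r,0))
E
```

```text
sizes 409.83912153871796 149.65692004451287 yaw 101.2092123596556 O [500.24961374 115.337514  ] [-0.19439207  0.98092391] [-0.98092391 -0.19439207]
pin [492.6 154.8] rest 40.2 -0.2
hole [478.5 226.1] rest 112.8 -0.2
saddleL [473.5 264.4] rest 151.4 -2.7
saddleR [486.6 186.9] rest 72.8 -0.5
pegtop [558.8 -73.4] rest -196.6 -20.8
pivot [570.6  16.2] rest -110.9 -49.7
button [520.2  12.5] rest -104.8 0.5
b1 [536.   -2.4] rest -122.4 -12.1
b2 [506.8  -5.8] rest -120.1 17.1
b3 [504.3  24.9] rest -89.5 13.6
b4 [533.5  29.7] rest -90.5 -15.9
walltop [515.5  36.5] rest -80.3 0.4
tubeend [495. 135.] rest 20.3 1.3
tubestart [462.8 304.3] rest 192.6 0.0
wallface_b [495.3  28.9] rest -83.8 21.7
wallface_t [533.6  35.4] rest -84.9 -17.2
eyep [432.1 163.5] rest 60.5 57.5
wall depth [-199.31049755  -22.94744991] [-74.62428335  19.68842828] [-80.71969993  -0.92467374]
```

Emit:
move_arm([
  [[0, -4.05, -3.23, 0, 0, 0, 0], [0, -4.05, -3.23, 0, 0, 0, 0], [0, -4.05, -3.23, 0, 0, 0, 0], [0, -4.05, -3.23, 0, 0, 0, 0], [0, -4.05, -3.23, 0, 0, 0, 0], [0, -4.05, -3.23, 0, 0, 0, 0], [0, -4.05, -3.23, 0, 0, 0, 0], [0, -4.05, -3.23, 0, 0, 0, 0], [0, -4.05, -3.23, 0, 0, 0, 0], [0, -4.05, -3.23, 0, 0, 0, 0], [0, -4.05, -3.23, 0, 0, 0, 0], [0, -4.05, -3.23, 0, 0, 0, 0]],
], force=10)

```text
time_s: 1.6
ee_pos: [528.5, -1.1, 210.2]
ee_rot: [-179.7, -0.1, 160.8]
force: [0.8, 1.0, -0.4]
gripper_width: 0.1
```

Emit:
move_arm([
  [[0, 0, 0, 0, 0, 0, -0.177], [0, 0, 0, 0, 0, 0, -0.177], [0, 0, 0, 0, 0, 0, -0.177], [0, 0, 0, 0, 0, 0, 0], [0, 0, 0, 0, 0, 0, 0]],
])

```text
time_s: 2.22
ee_pos: [529.1, -5.4, 207.5]
ee_rot: [-179.9, -0.5, -168.5]
force: [-0.0, 0.3, 0.7]
gripper_width: 0.5
```

```bash
cat >> h.py <<'E'
from scipy.spatial.transform import Rotation as Ro
O=np.array([500.25,115.34]);ex=np.array([-.19439,.98092]);ey=np.array([-.98092,-.19439])
def pose():
    s=monitor.state();p=s['ee_pos'];d=p[:2]-O;F=s['force']
    print('t %.2f rest x %.1f y %.1f z %.1f rot %s F rest %s w %.1f'%(s['time_s'],d@ex,d@ey,p[2],np.round(s['ee_rot'],2),np.round([F[:2]@ex,F[:2]@ey,F[2]],1),s['gripper_width']))
    return s
def plan(x,y,z,yaw=None):
    "increment (cm, tool axes) and turn (rad) to rest x,y and height z"
    s=pose();t=np.r_[O+x*ex+y*ey,z];R=Ro.from_euler('xyz',s['ee_rot'],degrees=True)
    print('inc cm',(R.inv().apply(t-s['ee_pos'])/10).round(2), 'turn',(R.inv()*Ro.from_euler('xyz',[180,0,s['ee_rot'][2] if yaw is None else yaw],degrees=True)).as_rotvec().round(3))
E
python3 -c "
from h import *
plan(-104,0,110,191.2)
f=grab('wrist','w0.png')"
```

```text
t 2.23 rest x -124.0 y -4.9 z 207.5 rot [-179.87   -0.51 -168.5 ] F rest [ 0.3 -0.   0.7] w 0.5
inc cm [0.39 2.03 9.75] turn [-0.002 -0.009  0.005]
```

View pics/w0.png

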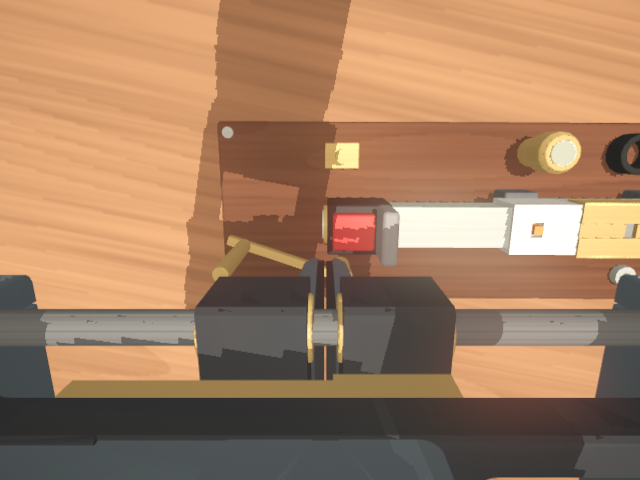

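Emit:
move_arm([
  [[0, 0.1, 0.5, 2.0, 0, -0.003, 0.001], [0, 0.1, 0.5, 2.0, 0, -0.003, 0.001], [0, 0.1, 0.5, 2.0, 0, -0.003, 0.001], [0, 0.1, 0.5, 2.0, 0, 0, 0.001], [0, 0, 0, 0.8, 0, 0, 0], [0, 0, 0, 0, 0, 0, 0]],
])

```text
time_s: 3.02
ee_pos: [521.7, 14.2, 118.1]
ee_rot: [-179.8, 0.2, -169.1]
force: [0.1, 0.5, 0.7]
gripper_width: 0.3
```

```bash
python3 -c "
from h import *
plan(-104,0,97,191.2)"
```

```text
t 3.02 rest x -103.4 y -1.4 z 118.1 rot [-179.83    0.19 -169.14] F rest [ 0.5 -0.2  0.7] w 0.3
inc cm [ 0.15 -0.05  2.11] turn [-0.003  0.003 -0.006]
```

Emit:
move_arm([
  [[0, 0.05, -0.03, 0.7, 0, 0, 0], [0, 0.05, -0.02, 0.7, 0, 0, 0], [0, 0.05, 0, 0.7, 0, 0, 0], [0, 0, 0, 0.2, 0, 0, 0], [0, 0, 0, 0, 0, 0, 0]],
])

```text
time_s: 3.65
ee_pos: [521.7, 12.9, 95.1]
ee_rot: [-179.8, 0.4, -169.2]
force: [-0.2, -0.6, -0.2]
gripper_width: 0.4
```

```bash
python3 -c "
from h import *
plan(-104,0,88,191.2)"
```

```text
t 3.65 rest x -104.7 y -1.2 z 95.1 rot [-179.79    0.38 -169.21] F rest [-0.5  0.3 -0.2] w 0.4
inc cm [0.12 0.07 0.71] turn [-0.004  0.007 -0.007]
```

Emit:
move_arm([
  [[0, 0.05, 0, 0.25, 0, 0, 0], [0, 0, 0, 0.25, 0, 0, 0], [0, 0, 0, 0.2, 0, 0, 0], [0, 0, 0, 0.1, 0, 0, 0], [0, 0, 0, 0, 0, 0, 0]],
])

```text
time_s: 4.28
ee_pos: [522.0, 12.7, 88.7]
ee_rot: [-179.8, 0.5, -169.2]
force: [-1.1, -0.0, 5.9]
gripper_width: 0.0
```

```bash
python3 -c "
from h import *
plan(-104,0,87.5,191.2)"
```

```text
t 4.28 rest x -104.9 y -1.4 z 88.7 rot [-179.76    0.51 -169.2 ] F rest [0.2 1.1 5.9] w 0.0
inc cm [0.14 0.09 0.12] turn [-0.004  0.009 -0.007]
```

Emit:
move_arm([
  [[0, 0, 0, 0.18, 0, 0, 0], [0, 0.03, 0.2, 0.08, 0, 0, 0], [0, 0, 0.2, 0.05, 0, 0, 0], [0, 0, 0.2, 0.04, 0, 0, 0]],
])

```text
time_s: 4.78
ee_pos: [522.3, 15.7, 87.0]
ee_rot: [-179.4, 0.7, -169.0]
force: [-0.8, -3.6, 5.8]
gripper_width: 0.4
```

```bash
python3 -c "
from h import *
plan(-95,0,87.5,191.2)"
```

```text
t 4.78 rest x -102.1 y -2.3 z 87.0 rot [-179.36    0.71 -169.03] F rest [-3.3  1.5  5.8] w 0.4
inc cm [ 0.23  0.71 -0.06] turn [-0.011  0.012 -0.004]
```

Emit:
move_arm([
  [[0, 0.1, 0.25, 0.03, -0.005, 0.006, 0], [0, 0.05, 0.25, 0.03, -0.005, 0.006, 0], [0, 0.03, 0.25, 0.03, -0.003, 0.003, 0], [0, 0, 0.25, 0.03, 0, 0, 0]],
])

```text
time_s: 5.28
ee_pos: [522.4, 21.4, 88.2]
ee_rot: [-179.6, 0.3, -168.8]
force: [-0.7, -2.5, 4.7]
gripper_width: 0.6
```

```bash
python3 -c "
from h import *
plan(-90,0,87.5,191.2)"
```

```text
t 5.28 rest x -96.4 y -3.5 z 88.2 rot [-179.6     0.27 -168.84] F rest [-2.3  1.2  4.7] w 0.6
inc cm [0.35 0.64 0.07] turn [-0.007  0.005 -0.001]
```

Emit:
move_arm([
  [[0, 0.2, 0.2, 0.15, -0.003, 0.003, 0], [0, 0.15, 0.25, 0.06, -0.003, 0.003, 0], [0, 0.1, 0.3, 0.06, 0, 0, 0], [0, 0.1, 0.3, 0.06, 0, 0, 0]],
])

```text
time_s: 5.78
ee_pos: [521.3, 27.2, 88.0]
ee_rot: [-179.4, 0.7, -168.7]
force: [0.9, -4.2, 6.1]
gripper_width: 0.6
```

```bash
python3 -c "
from h import *
plan(-85,0,87.5,191.2)
f=grab('top','t1.png');cv2.imwrite('pics/t1c.png',cv2.resize(f['color'][200:325,190:400,::-1],None,fx=3.8,fy=3.8,interpolation=cv2.INTER_CUBIC))"
```

```text
t 5.78 rest x -90.6 y -3.5 z 88.0 rot [-179.39    0.7  -168.67] F rest [-4.3 -0.1  6.1] w 0.6
inc cm [0.35 0.56 0.04] turn [-0.011  0.012  0.002]
```

View pics/t1c.png

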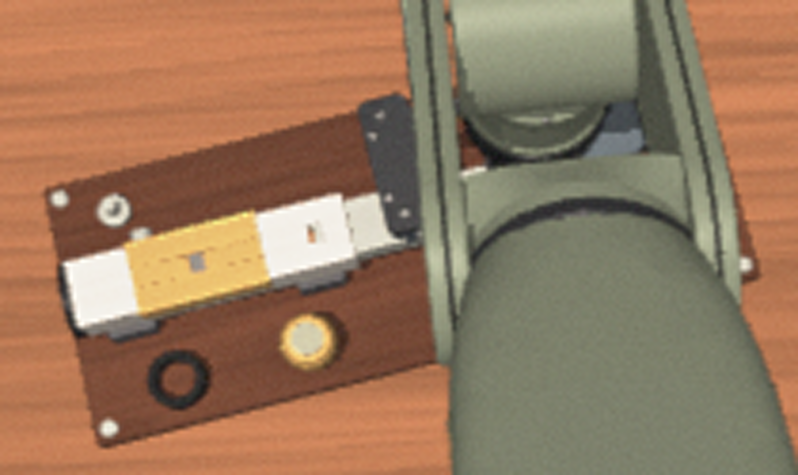

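Emit:
move_arm([
  [[0, 0.2, 0.2, 0.12, -0.004, 0.004, 0], [0, 0.2, 0.25, 0.08, -0.004, 0.004, 0], [0, 0.15, 0.25, 0.08, 0, 0, 0]],
])

```text
time_s: 6.2
ee_pos: [520.4, 31.4, 87.9]
ee_rot: [-179.5, 1.0, -168.6]
force: [2.3, -3.7, 6.2]
gripper_width: 0.3
```

```bash
python3 -c "
from h import *
plan(-80,0,87.5,191.2)
f=grab('wrist','w1.png');np.savez('w1.npz',**f)
for x,z in((40.2,82),(112.8,82),(20,80)):
  p=np.r_[O+x*ex,z];print(x,cv2.projectPoints(p,np.array(f['rvec'],float),np.array(f['tvec'],float),f['camera_matrix'],None)[0].ravel())"
```

```text
t 6.20 rest x -86.3 y -3.5 z 87.9 rot [-179.49    1.   -168.59] F rest [-4.1 -1.6  6.2] w 0.3
inc cm [0.35 0.63 0.02] turn [-0.009  0.018  0.004]
40.2 [587.80392942 286.23486937]
112.8 [740.415748   287.35672652]
20 [543.29600016 284.36940559]
```

View pics/w1.png

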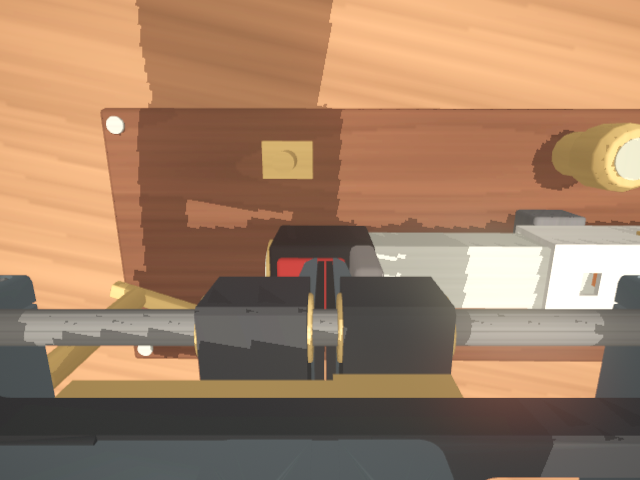

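Emit:
move_arm([
  [[0, 0.05, 0.3, 0.07, 0, 0, 0], [0, 0.05, 0.3, 0.07, 0, 0.004, 0], [0, 0.05, 0.3, 0.07, 0, 0.004, 0], [0, 0.05, 0.3, 0.06, 0, 0.003, 0], [0, 0.05, 0.2, 0.05, 0, 0, 0]],
])

```text
time_s: 6.88
ee_pos: [518.4, 41.3, 88.0]
ee_rot: [-179.0, 0.8, -168.5]
force: [1.1, -3.8, 5.9]
gripper_width: 0.3
```

```bash
python3 -c "
from h import *
plan(-70,0,98,191.2)"
```

```text
t 6.88 rest x -76.1 y -3.4 z 88.0 rot [-179.      0.79 -168.49] F rest [-4.  -0.3  5.9] w 0.3
inc cm [ 0.33  0.6  -1.02] turn [-0.017  0.014  0.005]
```

Emit:
move_arm([
  [[0, 0, 0, -0.4, 0, 0, 0], [0, 0, 0, -0.4, -0.008, 0.007, 0.002], [0, 0.15, 0, -0.3, -0.008, 0.007, 0.002], [0, 0.15, 0, 0, 0, 0, 0]],
])

```text
time_s: 7.38
ee_pos: [514.0, 41.6, 98.3]
ee_rot: [179.9, -0.2, -168.8]
force: [0.9, 0.4, -0.0]
gripper_width: 0.4
```

```bash
python3 -c "
from h import *
plan(-66,0,100,191.2)"
```

```text
t 7.38 rest x -75.0 y 0.8 z 98.3 rot [ 179.91   -0.22 -168.77] F rest [ 0.3 -1.  -0. ] w 0.4
inc cm [-0.08  0.9  -0.17] turn [ 0.002 -0.004  0.001]
```

Emit:
move_arm([
  [[0, 0, 0.3, 0, 0, 0, 0], [0, 0, 0.35, 0, 0, 0, 0], [0, 0, 0.4, 0, 0, 0, 0], [0, 0, 0.4, 0, 0, 0, 0], [0, 0, 0.4, 0, 0, 0, 0], [0, 0, 0.4, 0, 0, 0, 0], [0, 0, 0.4, 0, 0, 0, 0], [0, 0, 0.3, 0, 0, 0, 0]],
])

```text
time_s: 8.38
ee_pos: [510.9, 56.6, 98.5]
ee_rot: [-178.4, -0.2, -168.2]
force: [0.9, -7.3, 1.8]
gripper_width: 0.3
```

```bash
python3 -c "
from h import *
plan(-36,0,100,191.2)
f=grab('wrist','w2.png');np.savez('w2.npz',**f)"
```

```text
t 8.38 rest x -59.7 y 1.0 z 98.5 rot [-1.7838e+02 -1.7000e-01 -1.6821e+02] F rest [-7.3  0.5  1.8] w 0.3
inc cm [-0.12  2.36 -0.22] turn [-0.028 -0.003  0.01 ]
```

View pics/w2.png

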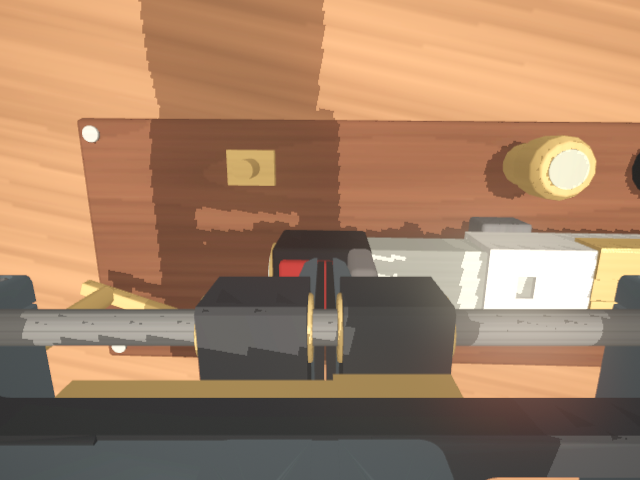

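```bash
python3 - <<'E'
from h import *
for n in('w1','w2'):
    f=dict(np.load(n+'.npz'));W=world(f);v,u=np.mgrid[:480,:640]
    m=(u>345)&(u<395)&(v>235)&(v<277)&(W[...,2]>108)&(W[...,2]<120)
    P=W[m];x=(P[:,:2]-O)@ex;y=(P[:,:2]-O)@ey
    print(n,m.sum(),'x',np.percentile(x,[0,3,50,97,100]).round(1),'y',y.min().round(1),y.max().round(1),'z',np.median(P[:,2]))
    # head rear edge & hole
    m=(u>260)&(u<380)&(v>225)&(v<262)&(W[...,2]>78)&(W[...,2]<90);P=W[m];x=(P[:,:2]-O)@ex
    print(' head x',np.percentile(x,[1,99]).round(1))
E
```

```text
w1 410 x [-77.4 -76.1 -69.4 -63.7 -62.9] y 15.0 20.5 z 114.04819931518426
 head x [-111.9  -64.4]
w2 336 x [-50.3 -49.8 -43.4 -37.7 -36.7] y 16.4 20.3 z 114.26793127731489
 head x [-86.  -38.4]
```

Emit:
move_arm([
  [[0, 0, 0.4, 0, -0.004, 0, 0], [0, 0, 0.4, 0, -0.004, 0, 0.002], [0, 0, 0.4, 0, -0.004, 0, 0.002], [0, 0, 0.4, 0, -0.004, 0, 0.002], [0, 0, 0.4, 0, -0.004, 0, 0], [0, 0, 0.4, 0, -0.004, 0, 0], [0, 0, 0.4, 0, -0.004, 0, 0], [0, 0, 0.4, 0, -0.004, 0, 0], [0, 0, 0.35, 0, -0.004, 0, 0]],
])

```text
time_s: 9.55
ee_pos: [507.1, 75.9, 98.5]
ee_rot: [-178.6, -0.1, -168.0]
force: [1.8, -6.8, 0.3]
gripper_width: 0.3
```

```bash
python3 -c "
from h import *
plan(-26,0,100,191.2)"
```

```text
t 9.55 rest x -40.0 y 0.9 z 98.5 rot [-1.7860e+02 -7.0000e-02 -1.6799e+02] F rest [-7.1 -0.4  0.3] w 0.3
inc cm [-0.11  1.4  -0.19] turn [-0.025 -0.001  0.014]
```

Emit:
move_arm([
  [[0, 0, 0.35, 0, -0.004, 0, 0.003], [0, 0, 0.35, 0, -0.004, 0, 0.003], [0, 0, 0.35, 0, -0.004, 0, 0.003], [0, 0, 0.35, 0, -0.004, 0, 0.002], [0, 0, 0.3, 0, -0.004, 0, 0], [0, 0, 0.3, 0, -0.004, 0, 0]],
])

```text
time_s: 10.3
ee_pos: [505.3, 85.1, 98.4]
ee_rot: [-178.7, -0.0, -168.3]
force: [2.2, -7.5, 0.1]
gripper_width: 0.5
```

```bash
python3 -c "
from h import *
plan(-24,0,100,191.2)"
```

```text
t 10.30 rest x -30.7 y 1.0 z 98.4 rot [-1.7875e+02 -2.0000e-02 -1.6825e+02] F rest [-7.7 -0.7  0.1] w 0.5
inc cm [-0.1   0.66 -0.17] turn [-0.022 -0.     0.01 ]
```

Now gentle small steps towards the hole.

Emit:
move_arm([
  [[0, 0, 0.25, 0, -0.003, 0, 0], [0, 0, 0.25, 0, -0.003, 0, 0], [0, 0, 0.25, 0, -0.003, 0, 0], [0, 0, 0.25, 0, -0.003, 0, 0]],
])

```text
time_s: 10.8
ee_pos: [504.7, 87.8, 98.4]
ee_rot: [-178.6, 0.0, -168.0]
force: [1.7, -7.0, 0.5]
gripper_width: 0.2
```

Emit:
move_arm([
  [[0, 0, 0.25, 0, -0.003, 0, 0], [0, 0, 0.25, 0, -0.003, 0, 0], [0, 0, 0.25, 0, -0.003, 0, 0]],
])

```text
time_s: 11.18
ee_pos: [504.4, 89.9, 98.5]
ee_rot: [-178.5, 0.0, -167.8]
force: [1.2, -6.6, 1.7]
gripper_width: 0.6
```

```bash
python3 -c "
from h import *
plan(-24,0,100,191.2)"
```

```text
t 11.18 rest x -25.7 y 0.9 z 98.5 rot [-1.7852e+02  4.0000e-02 -1.6782e+02] F rest [-6.7  0.1  1.7] w 0.6
inc cm [-0.09  0.17 -0.16] turn [-0.026  0.001  0.017]
```

Emit:
move_arm([
  [[0, 0, 0.25, 0, -0.003, 0, 0.002], [0, 0, 0.25, 0, -0.003, 0, 0.002], [0, 0, 0.25, 0, -0.003, 0, 0.002]],
])

```text
time_s: 11.55
ee_pos: [503.8, 92.6, 98.4]
ee_rot: [-178.5, 0.1, -168.0]
force: [0.1, -4.0, 1.0]
gripper_width: 0.6
```

Emit:
move_arm([
  [[0, 0, 0.25, 0, -0.003, 0, 0.002], [0, 0, 0.25, 0, -0.003, 0, 0.002], [0, 0, 0.25, 0, -0.003, 0, 0.002]],
])

```text
time_s: 11.92
ee_pos: [503.4, 94.6, 98.4]
ee_rot: [-178.4, 0.1, -168.1]
force: [2.4, -11.7, 1.3]
gripper_width: 0.6
```

```bash
python3 -c "
from h import *
plan(-24,0,100,191.2)
f=grab('top','t2.png');cv2.imwrite('pics/t2c.png',cv2.resize(f['color'][200:325,190:400,::-1],None,fx=3.8,fy=3.8,interpolation=cv2.INTER_CUBIC))"
```

```text
t 11.93 rest x -21.0 y 0.9 z 98.4 rot [-1.7836e+02  7.0000e-02 -1.6813e+02] F rest [-11.9  -0.1   1.3] w 0.6
inc cm [-0.09 -0.31 -0.15] turn [-0.029  0.001  0.012]
```

View pics/t2c.png

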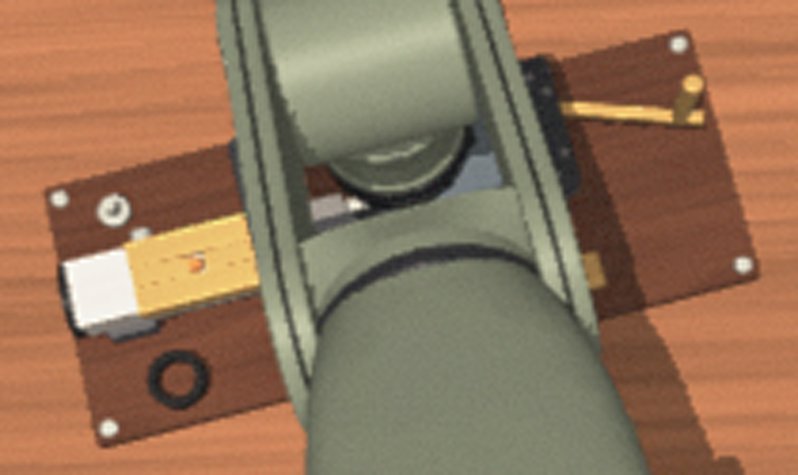

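Emit:
move_arm([
  [[0, 0, -0.6, 0, 0, 0, 0], [0, 0, -0.6, -0.5, -0.01, 0, 0], [0, 0, -0.5, -2.5, -0.01, 0, 0], [0, 0, 0, -3.0, -0.005, 0, 0], [0, 0, -1, -1, 0, 0, 0], [0, 0, 0, 0, 0, 0, 0]],
])

```text
time_s: 12.72
ee_pos: [507.5, 69.4, 170.1]
ee_rot: [179.8, -0.1, -168.2]
force: [-0.3, 0.4, -0.5]
gripper_width: 0.4
```

```bash
cat >> h.py <<'E'
piv=np.array([-110.9,-49.7])
def push(th,d=22,r=90,z=92):
    p=piv+r*np.array([-np.cos(th),np.sin(th)])-d*np.array([np.sin(th),np.cos(th)])
    print('goal rest',p.round(1));plan(p[0],p[1],z,191.2-np.degrees(th))
E
python3 -c "
from h import *
push(.33,36,z=165)"
```

```text
goal rest [-207.7  -54.6]
t 12.72 rest x -46.4 y 1.8 z 170.1 rot [ 1.7978e+02 -9.0000e-02 -1.6819e+02] F rest [ 0.4  0.2 -0.5] w 0.4
inc cm [ -5.47 -16.19   0.44] turn [ 0.004 -0.002  0.341]
```

Emit:
move_arm([
  [[0, -1.37, -4.0, 0.1, 0, 0, 0], [0, -1.37, -4.0, 0.1, 0, 0, 0], [0, -1.37, -4.0, 0.1, 0, 0, 0], [0, -1.37, -4.0, 0.1, 0, 0, 0], [0, 0, 0, 0, 0, 0, 0.17], [0, 0, 0, 0, 0, 0, 0.17], [0, 0, 0, 0, 0, 0, 0], [0, 0, 0, 0, 0, 0, 0]],
])

```text
time_s: 13.72
ee_pos: [591.5, -79.4, 153.7]
ee_rot: [179.6, -1.2, 172.0]
force: [-0.2, 0.0, -0.1]
gripper_width: 0.7
```

```bash
python3 -c "
from h import *
push(.33,36,z=92)
f=grab('top');W=world(f);P=W[200:325,190:420].reshape(-1,3)
r=np.c_[(P[:,:2]-O)@ex,(P[:,:2]-O)@ey]
m=(P[:,2]>60)&(P[:,2]<134)&(r[:,0]<-160);print('peg?',m.sum(),np.median(r[m],0),P[m,2].max() if m.any() else 0)
cv2.imwrite('pics/t3c.png',cv2.resize(f['color'][180:330,190:420,::-1],None,fx=3.4,fy=3.4,interpolation=cv2.INTER_CUBIC))"
```

```text
goal rest [-207.7  -54.6]
t 13.72 rest x -208.8 y -51.6 z 153.7 rot [179.6   -1.2  171.96] F rest [ 0.1  0.2 -0.1] w 0.7
inc cm [-0.37  0.15  6.17] turn [ 0.007 -0.021 -0.006]
peg? 0 [nan nan] 0
  return _methods._mean(a, axis=axis, dtype=dtype,
  ret = um.true_divide(
```

View pics/t3c.png

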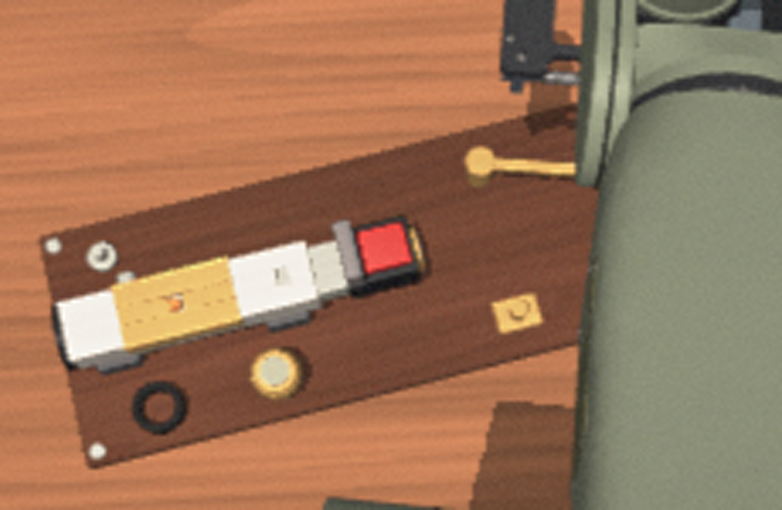

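Emit:
move_arm([
  [[0, -0.4, 0.1, 0.5, 0, -0.01, 0], [0, 0, 0, 1.6, 0, -0.005, 0], [0, 0, 0, 1.6, 0, -0.005, 0], [0, 0, 0, 1.4, 0, 0, 0], [0, 0, 0, 0.6, 0, 0, 0], [0, 0, 0, 0, 0, 0, 0]],
])

```text
time_s: 14.52
ee_pos: [596.3, -77.3, 94.2]
ee_rot: [179.6, 0.1, 172.3]
force: [0.5, -0.1, 0.8]
gripper_width: 0.4
```

```bash
python3 -c "
from h import *
push(.33,22)"
```

```text
goal rest [-203.2  -41.3]
t 14.53 rest x -207.6 y -56.7 z 94.2 rot [1.7958e+02 1.2000e-01 1.7226e+02] F rest [-0.2 -0.4  0.8] w 0.4
inc cm [ 1.6  -0.08  0.22] turn [ 0.007  0.002 -0.   ]
```

Emit:
move_arm([
  [[0, 0.6, 0, 0, 0, 0, 0], [0, 0.6, 0, 0, 0, 0, 0], [0, 0.5, 0, 0, 0, 0, 0], [0, 0.7, -0.15, 0, 0, 0, 0.07], [0, 0.7, -0.15, 0, 0, 0, 0.07], [0, 0.7, -0.15, 0, 0, 0, 0.07], [0, 0.7, -0.15, 0, 0, 0, 0.07]],
])

```text
time_s: 15.4
ee_pos: [552.1, -73.6, 96.8]
ee_rot: [179.3, 0.6, 155.7]
force: [1.2, 0.9, -0.3]
gripper_width: 0.8
```

```bash
python3 -c "
from h import *
push(.6,22);push(.9,22)"
```

```text
goal rest [-197.6  -17. ]
t 15.40 rest x -195.4 y -14.1 z 96.8 rot [179.29   0.58 155.65] F rest [ 0.6 -1.3 -0.3] w 0.8
inc cm [-0.36 -0.02  0.48] turn [ 0.012  0.01  -0.02 ]
goal rest [-184.1    7.1]
t 15.40 rest x -195.4 y -14.1 z 96.8 rot [179.29   0.58 155.65] F rest [ 0.6 -1.3 -0.3] w 0.8
inc cm [ 2.39 -0.32  0.45] turn [0.014 0.008 0.28 ]
```

Emit:
move_arm([
  [[0, 0.7, -0.15, 0.1, 0, 0, 0.075], [0, 0.7, -0.15, 0.1, 0, 0, 0.075], [0, 0.7, -0.15, 0.1, 0, 0, 0.075], [0, 0.7, -0.15, 0.1, 0, 0, 0.075], [0, 0.7, -0.15, 0, 0, 0, 0.075], [0, 0.7, -0.15, 0, 0, 0, 0.075]],
])

```text
time_s: 16.15
ee_pos: [515.5, -57.3, 96.2]
ee_rot: [178.5, 0.9, 128.9]
force: [1.2, 0.2, -0.9]
gripper_width: 0.6
```

```bash
python3 -c "
from h import *
push(1.1,22);push(1.4,22)"
```

```text
goal rest [-171.3   20.5]
t 16.15 rest x -172.3 y 18.6 z 96.2 rot [178.54   0.86 128.95] F rest [ 0.  -1.3 -0.9] w 0.6
inc cm [ 0.18 -0.14  0.41] turn [0.026 0.015 0.014]
goal rest [-147.9   35.3]
t 16.15 rest x -172.3 y 18.6 z 96.2 rot [178.54   0.86 128.95] F rest [ 0.  -1.3 -0.9] w 0.6
inc cm [ 2.94 -0.35  0.37] turn [0.028 0.011 0.314]
```

Emit:
move_arm([
  [[0, 0.7, -0.15, 0.1, 0.007, 0.003, 0.075], [0, 0.7, -0.15, 0.1, 0.007, 0.003, 0.075], [0, 0.6, -0.13, 0.1, 0.006, 0.003, 0.075], [0, 0.5, -0.1, 0.1, 0.006, 0.003, 0.06]],
])

```text
time_s: 16.65
ee_pos: [498.2, -39.9, 94.4]
ee_rot: [179.6, 0.2, 112.1]
force: [1.0, -1.5, 1.1]
gripper_width: 0.0
```

```bash
python3 -c "
from h import *
push(1.4,22);push(1.571,22)"
```

```text
goal rest [-147.9   35.3]
t 16.65 rest x -151.9 y 32.2 z 94.4 rot [179.61   0.24 112.09] F rest [-1.7 -0.6  1.1] w 0.0
inc cm [ 0.45 -0.22  0.24] turn [0.007 0.004 0.019]
goal rest [-132.9   40.3]
t 16.65 rest x -151.9 y 32.2 z 94.4 rot [179.61   0.24 112.09] F rest [-1.7 -0.6  1.1] w 0.0
inc cm [ 2.02 -0.44  0.23] turn [0.007 0.004 0.19 ]
```

Emit:
move_arm([
  [[0, 0.45, -0.12, 0, 0, 0, 0.05], [0, 0.45, -0.12, 0, 0, 0, 0.05], [0, 0.4, -0.1, 0, 0, 0, 0.05], [0, 0.35, -0.1, 0, 0, 0, 0.03]],
])

```text
time_s: 17.15
ee_pos: [489.0, -26.2, 95.7]
ee_rot: [179.3, 0.4, 101.5]
force: [1.2, -0.2, -0.8]
gripper_width: 0.4
```

```bash
python3 -c "
from h import *
push(1.571,22)"
```

```text
goal rest [-132.9   40.3]
t 17.15 rest x -136.7 y 38.6 z 95.7 rot [179.32   0.36 101.45] F rest [-0.4 -1.1 -0.8] w 0.4
inc cm [ 0.38 -0.18  0.36] turn [0.012 0.006 0.005]
```

Small steps against the stop until the force rises.

Emit:
move_arm([
  [[0, 0.25, -0.05, 0, 0, 0, 0], [0, 0.25, -0.03, 0, 0, 0, 0], [0, 0.25, 0, 0, 0, 0, 0]],
])

```text
time_s: 17.52
ee_pos: [487.7, -21.2, 96.3]
ee_rot: [179.2, 0.7, 101.7]
force: [2.5, -12.8, -2.6]
gripper_width: 0.5
```

```bash
python3 -c "
from h import *
push(1.571,22)"
```

```text
goal rest [-132.9   40.3]
t 17.52 rest x -131.4 y 38.8 z 96.3 rot [179.16   0.71 101.65] F rest [-13.1   0.1  -2.6] w 0.5
inc cm [-0.14 -0.15  0.43] turn [0.015 0.012 0.008]
```

Emit:
move_arm([
  [[0, 0.2, 0, 0, 0, 0, 0], [0, 0.2, 0, 0, 0, 0, 0]],
])

```text
time_s: 17.77
ee_pos: [487.9, -21.6, 96.5]
ee_rot: [179.1, 1.2, 101.9]
force: [1.8, -8.9, -2.0]
gripper_width: 0.7
```

```bash
python3 -c "
from h import *
push(1.571,22)"
```

```text
goal rest [-132.9   40.3]
t 17.77 rest x -131.9 y 38.7 z 96.5 rot [179.13   1.25 101.9 ] F rest [-9.1 -0.1 -2. ] w 0.7
inc cm [-0.09 -0.16  0.45] turn [0.015 0.022 0.013]
```

Emit:
move_arm([
  [[0, -0.8, 0, 0, 0, 0, 0], [0, -1.2, 0, 0, 0, 0, 0], [0, -0.8, 0, -2.5, 0, 0, 0], [0, 0, 0, -4, 0, 0, 0], [0, -2, 0, -4, 0, 0, 0], [0, -5, 0, 0, 0, 0, 0], [0, -5, 0, 0, 0, 0, 0], [0, -5, 0, 0, 0, 0, 0], [0, -5, 0, 0, 0, 0, 0], [0, 0, 0, 0, 0, 0, 0], [0, 0, 0, 0, 0, 0, 0]],
])

```text
time_s: 19.15
ee_pos: [536.5, -271.8, 209.3]
ee_rot: [179.2, 0.8, 101.9]
force: [-0.4, 0.3, 0.4]
gripper_width: 0.3
```

```bash
python3 - <<'E'
from h import *
pose()
f=grab('top','t4.png');np.savez('t4.npz',**f)
cv2.imwrite('pics/t4c.png',cv2.resize(f['color'][200:325,190:400,::-1],None,fx=3.8,fy=3.8,interpolation=cv2.INTER_CUBIC))
W=world(f);P=W[200:325,190:400].reshape(-1,3);r=np.c_[(P[:,:2]-O)@ex,(P[:,:2]-O)@ey]
for n,lo,hi in(('peg',122,136),('wall',110,118)):
    m=(P[:,2]>lo)&(P[:,2]<hi);print(n,m.sum(),np.median(r[m],0).round(1))
E
```

```text
t 19.15 rest x -386.8 y 39.8 z 209.3 rot [179.24   0.84 101.87] F rest [0.4 0.4 0.4] w 0.3
peg 26 [-110.7   40.6]
wall 84 [-7.3  1.9]
```

View pics/t4c.png

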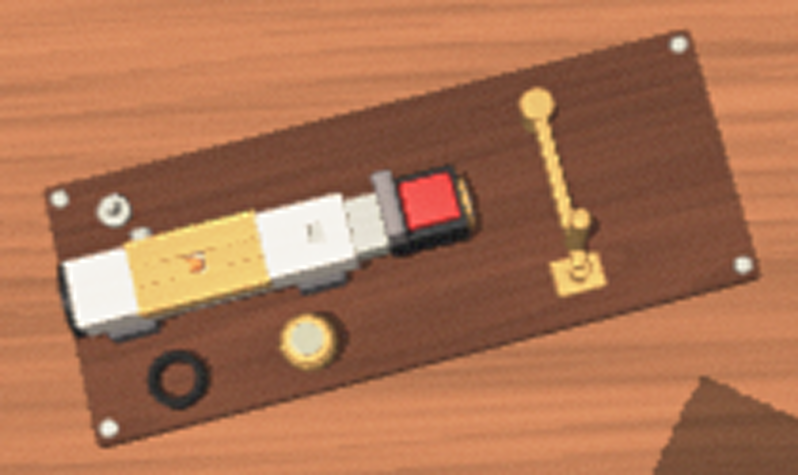

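```bash
python3 - <<'E'
from h import *
a=dict(np.load('top0.npz'));b=dict(np.load('t4.npz'))
for f,(u,v) in((a,(334,245)),(b,(303,252))):
    print(f['color'][v,u],np.median(world(f)[v-3:v+4,u-3:u+4,2]))
pose();print(job.job_done())
E
```

```text
[239  82  78] 94.4471243239163
[241  86  81] nan
t 19.20 rest x -386.8 y 39.7 z 209.4 rot [179.24   0.88 101.91] F rest [-0.2 -0.3 -0.9] w 0.5
the job is handed in; nothing more can be done
None
```

The sight tube is shortened by one hole and locked there, and the keeper arm is fully across behind its head. I handed the job in at about 19 s, with the gripper clear of everything.

- **Tube:** I held the button down for the first part of the slide, let it up, then pushed gently on the thumb wall. Push force rose from about 7 N to 12 N, and the orange pin showed in the saddle's hole. The wall moved 73.4 mm; the first picture put the next hole 72.6 mm away.
- **Keeper:** I pushed the peg round with the closed fingers until the force rose at its stop. The peg now stands within about 1 mm of its closed position, which puts the keeper at about 1.57 rad.
- **Forces:** The readings at the end of each move peaked at about 12 N on the wall, 6 N on the button and 13 N on the peg. I had no readings within a move.
- **Other things:** The eyepiece, eyecup and thumbscrew look unmoved in the last close-up. I did not check the things off the board after the job.
- **Failed check:** My last check, the button's height by depth camera, gave no reading. That the pin is up therefore rests on the force rise and on seeing it in the hole.

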